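Tap the block down onto its parallels and lock the vise

ROBOT

A 7-joint arm with a two-finger parallel gripper is mounted at the origin on the work surface. World frame = base frame: x ahead of the robot, y to its left, z up, the work surface at z = 0. Lengths are in m, angles in rad, forces in N, time in s.
With the tool pointing down it reaches from about 0.4 to 0.85 m from the base axis. Payload 10.4 kg.
Tool frame: the origin (TCP) lies at the very end of the fingers, on their centre line; the grasp point (between the pads) lies 19 mm behind it (robot.pinch_z is the distance from the TCP to the grasp point, in m); z points along the fingers, x is the direction in which the jaws open and shut, and the axes are right-handed (so a half turn about z gives the same grasp; the last joint's range is limited). The gripper opens to 87 mm and grips with 3 to 60 N. Pads are 19 mm wide; open, the fingers measure 117 mm over their backs; the gripper's body (75 mm by 190 mm) begins 51 mm behind the grasp point.
Start: joints at [-1.355, 0.332, -0.065, 1.46, 0.022, 1.35, -0.088], TCP at [0.148, 0.607, 0.223] pointing down, gripper open.
Joint ranges: [-2.6, 2.6], [-0.5, 2.12], [-1.47, 1.34], [0.16, 2.42], [-1.27, 4.41], [0.06, 2.06], [-2.6, 2.6]. Speed limits (rad/s): [2.22, 2.22, 2.79, 2.79, 3.14, 3.14, 3.14].

INTERFACE

Orientations are given as a unit quaternion [x, y, z, w].
In Python, from workcell import robot gives the robot as it stands.
- The arm moves only by the tool send_rows, never from a script. Its argument "increments" is a list that holds one entry, the list of rows, each a list of 7 numbers: the shift along the tool's x, y, z in mm, then the turn, a rotation vector about the tool's x, y, z in rad, then the finger opening in mm, from 0 to 87. In form: [[[x, y, z, wx, wy, wz, claw], ...]]. A call has 1 to 8 rows; each row is the pose to reach, as a shift and turn from the pose commanded when the call began, along the tool's axes at that moment; what a row does not reach only later rows make up. A row lasts 1/8 s, in which the tool goes at most 62.5 mm and 10.7 degrees, less where a joint would pass 70% of its speed; a pose out of reach is approached as far as the arm can. A call with a gripper value outside its range is refused whole. The fingers move at their own pace and stop on an object; the grip force is fixed at half the most. Time passes only in rows, so rows that repeat a pose let the fingers close. It gives the time, the measured TCP pose, the force and the opening at its end, in the units of the state.
- robot.state(): the state, without advancing time (a new reading comes with each control period).
- robot.capture(name): name is "scene" or "top"; returns the picture (384x512x3 uint8, red, green, blue); there is no depth.
- robot.camera_model(name): a dict with "vertical_fov" (degrees; the focal length in pixels is half the picture's height over the tangent of half this angle, whatever the lens; pixels are square), "cx", "cy" (the principal point, pixels), "R" (3x3) and "t" (3): a world point X has camera coordinates R X + t. Camera axes: x right, y down, z forward; pixel columns grow to the right and rows downward; lengths in m; the calibration is good to about 2 mm. A picture is of the moment at which its call begins. camera_model takes no time and is no camera call.
- robot.close_job(): hands the job in, once; it reports no verdict.
The state is a dict: "t": time; "qpos": joint angles; "qvel": joint speeds; "joint_efforts": joint torques, N m; "tool_pos": TCP position; "eef_rot": TCP orientation; "contact_force": force on the tool from outside, world axes, zero at the start; "torque": the same for the moment, N m; "opening": opening from 0.0 (shut) to 1.0 (fully open).
Only numpy, scipy, OpenCV 4.12 (cv2) and the standard library are available. Lean on these libraries where they do the work, as an engineer would, in place of code of your own. Each camera call takes 0.05 s, during which the arm holds its last target.

TASK

The vise is only nipped up and the aluminium block has ridden up off its two parallels: with the nylon tapping dolly, and only with that, tap the block down until it sits flat on both parallels, then stand the dolly back upright on its round green pad. Next nudge the near end of either parallel with your fingertips to check that it no longer slides, and finally press the red-knobbed clamp lever down until its detent holds it. Leave both parallels sticking out about equally at the two ends as they are, and don't disturb the other things on the bench.

Things in the scene. Friction and masses are not known exactly. Their poses are not given: they have to be found in the camera images.
- vise: Steel vise fixed to the bench. Origin: on the bench under the centre of the jaw opening; x runs along the jaws (away from the robot at yaw 0), y from the fixed jaw to the clamp lever. Bed plate 110 mm long in x, 20 mm thick; jaws 100 mm long in x, inner faces at y = -30 and 30 mm, outer at -60 and 62 mm, tops 66 mm high. Lever mount 77 mm high, y = 63 to 113 mm; foot to y = 165 mm.
- block_top (a point): Centre of the top of the aluminium block (90 mm along vise x, 60 mm wide, 36 mm high, 0.5 kg) gripped between the jaws. Starts 5 to 8 mm high, ends tilted up to 3 degrees. Held by jaw friction: moves only vertically, under a press of up to 10 N, and stays put. Seated on the parallels, its top is level, 80 mm above the bench; pressed home there with 15 to 20 N it clamps the parallels. 
- block_near (a point): Point on the block's top face, mid-width, 5 mm in from its near end (40 mm from the centre, vise -x). 80 mm above the bench when seated.
- block_far (a point): The same 5 mm in from the block's far end (vise +x). 80 mm above the bench when seated.
- parallel_r_near (a point): Centre of the near (vise -x) end face of the right parallel: loose steel bar 160 mm long (vise x), 12 mm wide, 24 mm high, 0.3 kg, on the vise bed at vise y = -22 mm, 20 to 44 mm above the bench. It sticks out 17 to 33 mm past the bed plate at each end. Slides easily while the block is up; with the block pressed home it holds against 4 N or more.
- parallel_l_near (a point): The same for the left parallel, at vise y = +22 mm.
- dolly_center (a point): Nylon tapping dolly standing upright; this point is half-way up on its axis (z). White round head below, 40 mm diameter, 35 mm high, on a flat foot of 32 mm diameter; blue round handle above, 28 mm diameter, 70 mm long. 105 mm high in all, 0.2 kg; the foot is 52.5 mm below this point. Held just above the head, the 6 mm shoulder backs the fingertips.
- pad_center (a point): Centre of the round green pad on which the dolly stands: a disc of 90 mm diameter, 4 mm thick, fixed on the bench; this point is half-way up it. It lies left or right of the vise.
- lever (a joint): Clamp lever angle, rad: 0 = sprung up (about 40 degrees above level, pointing along vise +y), 0.65 = fully down on its stop (about 3 degrees above level). It springs back up if released before about 0.45, and snaps down and stays beyond that.
- lever_knob (a point): Centre of the red ball knob (30 mm diameter) on the lever's end, 120 mm from the lever's pivot. The pivot is at vise (0, 100, 64) mm, its axis along the vise's x. Knob starts at vise (0, 192, 141) mm and ends at (0, 220, 70) mm, moving in an arc. Pressing takes up to about 10 N at the knob.
- tray: Low steel tray of screws, 100 x 80 x 22 mm, fixed; stands on the other side of the vise from the pad. Leave alone. Origin under its centre.
- carriage: Bystander: steel bearing carriage 72 x 45 x 24 mm. Origin under its centre.
- driver: Bystander: screwdriver, orange handle, 200 mm, 26 mm thick, lying. Origin under its middle.
- oil: Bystander: yellow bottle, 48 mm diameter, 120 mm high. Origin under it.
- bearing: Bystander: bearing ring, 42 mm diameter, 14 mm high. Origin under it.
Things that resemble listed ones, but are neither listed nor needed, are in the scene too. Of the things like the part that bears pad_center, leave any that is blue, orange or pink; of the rest the larger one is meant.

How it is judged:
On the way, in this order (a step that is already met when the one before it is completed fails the run):
1. the block is tapped down with the dolly until its top is seated (within 1.5 mm at both ends) (z of each of block_near, block_far in the frame of vise below 0.0815 m and contact force between dolly and block above 2 N), for 0.05 s.
2. the dolly stands released and upright on its pad (horizontal distance between dolly_center and pad_center below 0.025 m and angle between dolly_center's own z axis and vertical below 0.1 rad and height (world z) of dolly_center between 0.05 and 0.062 m and contact force between the fingers and dolly below 0.1 N and linear speed of dolly below 0.02 m/s), for 0.2 s.
3. the fingertips push against one of the parallels with more than 3 N while the block is seated (z of each of block_near, block_far in the frame of vise below 0.0815 m and (contact force between the fingers and parallel_r above 3 N or contact force between the fingers and parallel_l above 3 N)), for 0.04 s.
4. the clamp lever is down in its detent (value of joint lever above 0.58 rad), for 0.2 s.
At the end, for the whole second after the job is handed in: Block top within 1.5 mm of its seated 80 mm at both ends, bearing on each parallel with over 2 N; parallels' near ends 60 to 100 mm before the vise centre; lever held down (over 0.58 rad); dolly at rest upright on the pad, centres within 25 mm (z of each of block_near, block_far in the frame of vise below 0.0815 m and contact force between block and parallel_r above 2 N and contact force between block and parallel_l above 2 N and x of parallel_r_near in the frame of vise between -0.1 and -0.06 m and x of parallel_l_near in the frame of vise between -0.1 and -0.06 m and horizontal distance between dolly_center and pad_center below 0.025 m and angle between dolly_center's own z axis and vertical below 0.1 rad and height (world z) of dolly_center between 0.05 and 0.062 m and value of joint lever above 0.58 rad and linear speed of dolly below 0.02 m/s); the robot touches nothing.
It fails at once if the gripper or arm presses the block directly with more than 3 N (contact force between any of the fingers, the arm and block above 3 N).
It fails at once if a bystander (carriage, screwdriver, bottle, bearing) is moved more than 30 mm (distance of any of carriage, driver, oil, bearing from where it was at the start of the episode above 0.03 m).
It also fails if it takes over 72 s, if anything falls off the work surface, if the arm or the gripper's body presses on something with over 40 N, if the wrist force passes 120 N, or if a joint passes its speed limit or range.

## Working session

There is one attempt and no reset: what is moved stays moved. The work goes in short steps, Python scripts to look and compute and a tool call to move; the robot and the scene stay as the last step left them, time stands still between calls to the robot, and variables do not carry over. Pictures are saved under pics/ and viewed, and the job is handed in when it is done.

Besides the shell and the picture viewer there is one more tool, called after "Emit:" as name(argument=value, ...), one argument or row to a line, values as JSON. send_rows: Moves the arm, as the interface text tells. Its arguments: {"type":"object","properties":{"increments":{"type":"array","items":{"type":"array","items":{"type":"array","items":{"type":"number"}}}}},"required":["increments"]}

```bash
mkdir -p pics; ls
python3 - <<'E'
from workcell import robot
import cv2
for n in("scene","top"):
    im=robot.capture(n); cv2.imwrite(f"pics/{n}0.png",im[:,:,::-1]); 
    m=robot.camera_model(n); print(n,m)
s=robot.state(); print({k:s[k] for k in s})
E
```

```text
pics
scene {'vertical_fov': 54.130554131080046, 'cx': 257.22999992174675, 'cy': 195.58070083101435, 'R': array([[ 0.69940524,  0.71454951,  0.01585228],
       [ 0.59123531, -0.5659577 , -0.57457175],
       [-0.40158824,  0.41123092, -0.81830069]]), 't': array([-0.41156797, -0.20586474,  1.26782943])}
top {'vertical_fov': 48.96158614329824, 'cx': 258.9795635928855, 'cy': 188.96616739486075, 'R': array([[ 0.07620641, -0.99708453,  0.00387532],
       [-0.9718374 , -0.07514488, -0.22335022],
       [ 0.22299026,  0.01325454, -0.97473056]]), 't': array([0.02092927, 0.54686172, 1.31311306])}
{'t': 0.1, 'qpos': array([-1.35460012,  0.33278937, -0.06468593,  1.46084947,  0.0216101 ,
        1.3498729 , -0.08849943]), 'qvel': array([-0.0007489 , -0.00118758,  0.00056626, -0.00240946, -0.00068909,
        0.0004703 ,  0.0007471 ]), 'joint_efforts': array([ 1.89378625e-03, -6.24540925e+01,  2.47568625e-02, -3.90709269e+01,
       -6.13774289e-02,  3.66567064e-02,  7.64003380e-05]), 'tool_pos': array([0.14776848, 0.60693747, 0.22184926]), 'eef_rot': array([ 7.86296513e-01,  6.17849027e-01, -4.59003627e-04,  4.04388798e-04]), 'contact_force': array([ 0.89848487, -0.17511879,  0.28418026]), 'torque': array([0.04553845, 0.02524763, 0.01801433]), 'opening': 0.9988581055918738}
```

View pics/scene0.png

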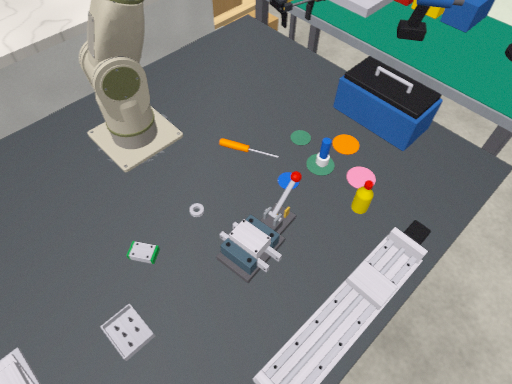

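View pics/top0.png

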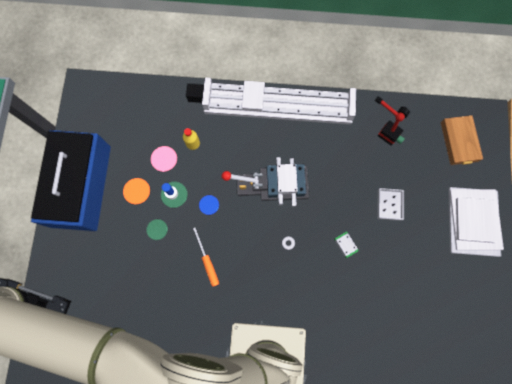

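Run:
```python
import cv2
a=cv2.imread("pics/top0.png")[130:260,120:320]; cv2.imwrite("pics/top0z.png",cv2.resize(a,None,fx=4,fy=4,interpolation=cv2.INTER_CUBIC))
a=cv2.imread("pics/scene0.png")[120:290,190:390]; cv2.imwrite("pics/scene0z.png",cv2.resize(a,None,fx=3.5,fy=3.5,interpolation=cv2.INTER_CUBIC))
```

```text
(no output)
```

View pics/top0z.png

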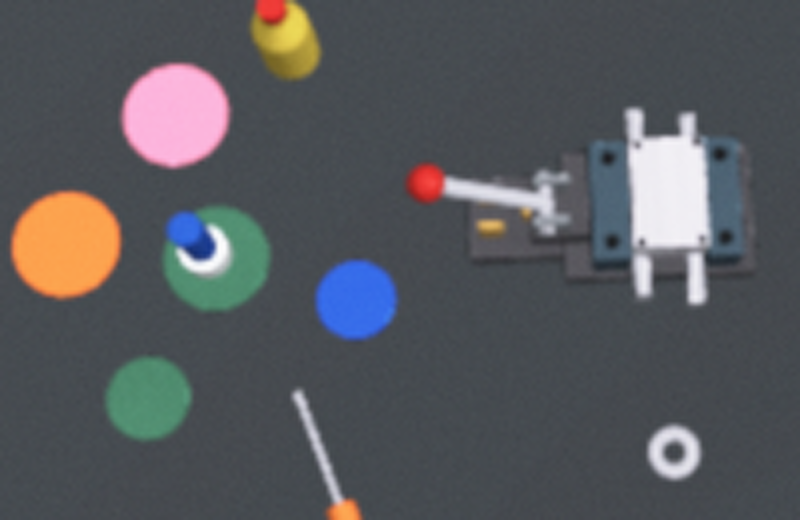

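View pics/scene0z.png

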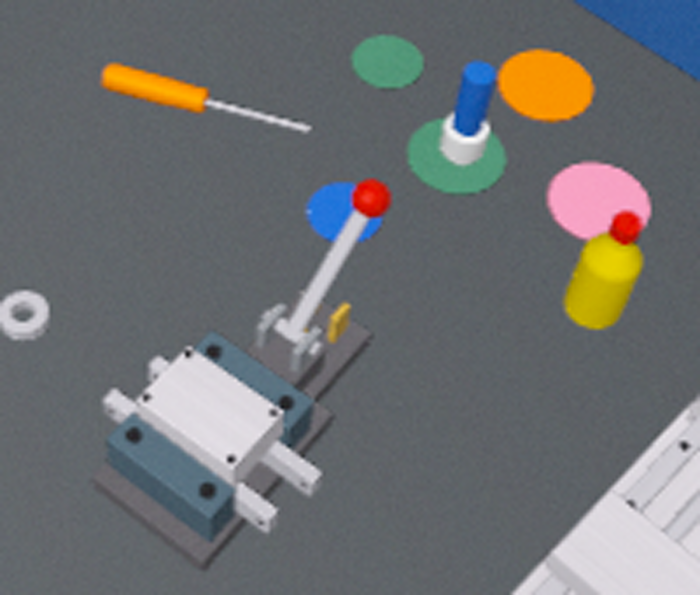

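```bash
cat > h.py <<'E'
from workcell import robot
import numpy as np, cv2
def cam(n):
    m=robot.camera_model(n); f=192/np.tan(np.radians(m["vertical_fov"]/2)); return m,f
def ray(n,p):
    m,f=cam(n); R=np.array(m["R"]);t=np.array(m["t"])
    d=R.T@np.array([(p[0]-m["cx"])/f,(p[1]-m["cy"])/f,1]); return -R.T@t,d/np.linalg.norm(d)
def plane(n,p,z):
    o,d=ray(n,p); return o+d*(z-o[2])/d[2]
def tri(ps,pt):
    o1,d1=ray("scene",ps);o2,d2=ray("top",pt)
    k=np.linalg.lstsq(np.c_[d1,-d2],o2-o1,rcond=None)[0]
    a=o1+k[0]*d1;b=o2+k[1]*d2; return (a+b)/2,np.linalg.norm(a-b)
def proj(n,X):
    m,f=cam(n); c=np.array(m["R"])@X+m["t"]; return np.array([m["cx"]+f*c[0]/c[2],m["cy"]+f*c[1]/c[2]])
E
python3 - <<'E'
from h import *
for n in("scene","top"):
    im=cv2.imread(f"pics/{n}0.png"); h=cv2.cvtColor(im,cv2.COLOR_BGR2HSV)
    for nm,lo,hi in(("green",(65,90,60),(85,255,200)),("blue",(105,180,60),(120,255,255)),("red",(0,200,90),(4,255,255)),("steel",(95,60,40),(108,160,140)),("white",(0,0,190),(180,40,255))):
        m=cv2.inRange(h,lo,hi); k,l,st,c=cv2.connectedComponentsWithStats(m)
        print(n,nm,[(tuple(st[i]),c[i].round(1).tolist()) for i in range(1,k) if st[i][4]>25 and 110<c[i][0]<390 and 110<c[i][1]<290])
a=cv2.imread("pics/top0.png")[155:215,255:320]; cv2.imwrite("pics/t1.png",cv2.resize(a,None,fx=10,fy=10,interpolation=cv2.INTER_CUBIC))
a=cv2.imread("pics/scene0.png")[205:285,210:300]; cv2.imwrite("pics/s1.png",cv2.resize(a,None,fx=7,fy=7,interpolation=cv2.INTER_CUBIC))
E
```

```text
scene green [((np.int32(291), np.int32(130), np.int32(20), np.int32(15), np.int32(234)), [300.4, 137.3]), ((np.int32(307), np.int32(154), np.int32(27), np.int32(22), np.int32(305)), [319.1, 166.3]), ((np.int32(126), np.int32(241), np.int32(9), np.int32(18), np.int32(42)), [129.6, 249.1]), ((np.int32(150), np.int32(245), np.int32(10), np.int32(19), np.int32(88)), [154.8, 254.2])]
scene blue [((np.int32(334), np.int32(76), np.int32(108), np.int32(75), np.int32(2622)), [380.1, 114.5]), ((np.int32(320), np.int32(138), np.int32(11), np.int32(21), np.int32(160)), [324.8, 147.3]), ((np.int32(278), np.int32(172), np.int32(13), np.int32(17), np.int32(142)), [284.0, 179.2])]
scene red [((np.int32(291), np.int32(171), np.int32(10), np.int32(11), np.int32(82)), [295.6, 176.2]), ((np.int32(365), np.int32(181), np.int32(8), np.int32(9), np.int32(53)), [368.2, 184.7])]
scene steel [((np.int32(246), np.int32(215), np.int32(33), np.int32(33), np.int32(282)), [264.6, 229.6]), ((np.int32(221), np.int32(239), np.int32(36), np.int32(36), np.int32(587)), [238.3, 256.1])]
scene white [((np.int32(88), np.in
[... 1731 characters left out ...]
int32(27), np.int32(9), np.int32(100)), [245.6, 178.4]), ((np.int32(164), np.int32(187), np.int32(13), np.int32(11), np.int32(61)), [171.7, 193.4]), ((np.int32(379), np.int32(191), np.int32(24), np.int32(28), np.int32(537)), [389.8, 204.7]), ((np.int32(292), np.int32(193), np.int32(4), np.int32(13), np.int32(46)), [293.4, 199.2]), ((np.int32(279), np.int32(194), np.int32(4), np.int32(10), np.int32(30)), [280.2, 198.1]), ((np.int32(194), np.int32(228), np.int32(11), np.int32(28), np.int32(33)), [198.8, 240.7]), ((np.int32(337), np.int32(234), np.int32(20), np.int32(21), np.int32(235)), [346.4, 244.2]), ((np.int32(283), np.int32(237), np.int32(12), np.int32(12), np.int32(81)), [288.2, 242.6])]
```

View pics/t1.png

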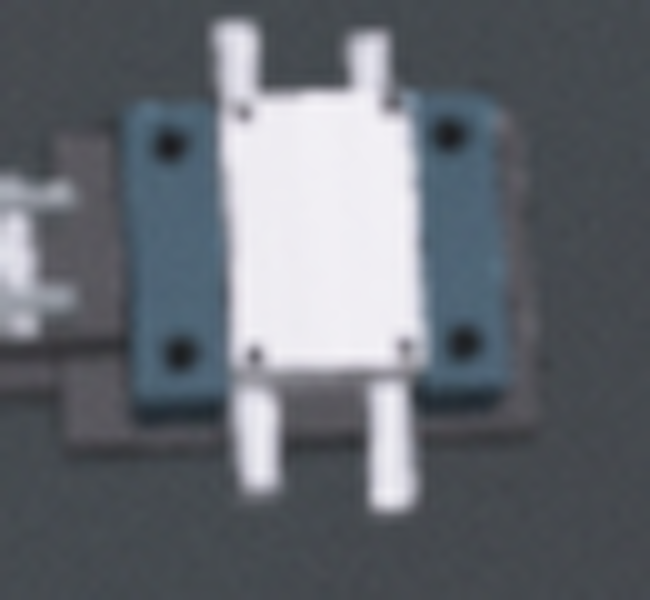

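View pics/s1.png

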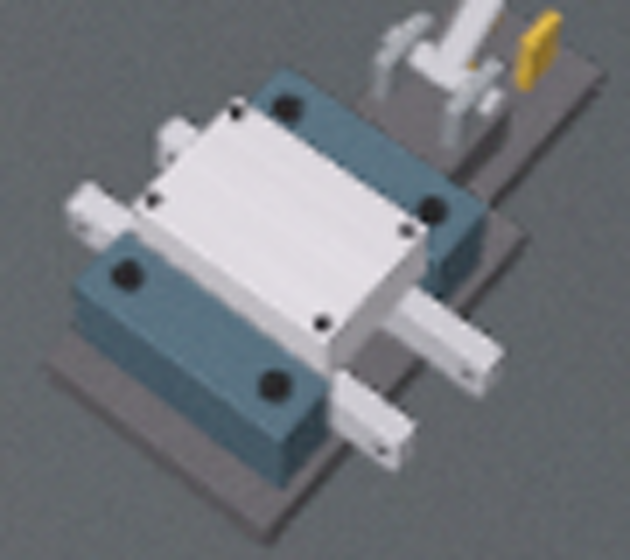

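Run:
```python
from h import *
T=lambda x,y:((x+.5)/10-.5+255,(y+.5)/10-.5+155)
S=lambda x,y:((x+.5)/7-.5+210,(y+.5)/7-.5+205)
P={"jlf":((431,210),(170,145)),"jln":((287,107),(181,352)),"jrf":((274,385),(450,134)),"jrn":((127,274),(463,343)),
"blf":((407,230),(243,112)),"bln":((237,112),(255,355)),"brf":((321,322),(392,104)),"brn":((153,201),(405,346))}
Q={}
for k,(s,t) in P.items():
    X,e=tri(S(*s),T(*t)); Q[k]=X; print(k,X.round(4),"gap",round(e,4))
c=np.mean([Q[k] for k in("jlf","jln","jrf","jrn")],0); print("jaw c",c)
d=(Q["jlf"]-Q["jln"]+Q["jrf"]-Q["jrn"]+Q["blf"]-Q["bln"]+Q["brf"]-Q["brn"]); print("yaw",np.degrees(np.arctan2(d[1],d[0])))
bc=np.mean([Q[k] for k in("blf","bln","brf","brn")],0); print("block c",bc)
# jaws plane z=.066 from each view
for n in("scene","top"):
  pts={k:plane(n,(S(*P[k][0]) if n=="scene" else T(*P[k][1])),.066 if k[0]=="j" else .0865) for k in P}
  for g in "jb":
    q=[v for k,v in pts.items() if k[0]==g]; print(n,g,np.mean(q,0)); 
# knob, pad, dolly
print("knob",tri((295.6,176.2),(120+427/4,130+184/4)))
print("pad top", plane("top",(120+216.5/4-.4,130+258/4-.4),.004), "scene",plane("scene",(190+457/3.5-.4,120+155/3.5-.4),.004))
print("dolly top", tri((190+481/3.5-.4,120+71/3.5-.4),(120+185/4-.4,130+228/4-.4)))
for n,p in(("scene",(190+481/3.5-.4,120+71/3.5-.4)),("top",(120+185/4-.4,130+228/4-.4))): print(plane(n,p,.109))
for p in((262,490),(394,510)): print("par near",plane("top",T(*p),.044),plane("top",T(*p),.020))
for p in((237,20),(367,33)): print("par far",plane("top",T(*p),.044))
print("oil",plane("top",(192,141),.1)); print("bearing",plane("top",(288,243),.014))
```

```text
jlf [0.6119 0.0265 0.0689] gap 0.0005
jln [0.5427 0.0183 0.0696] gap 0.0001
jrf [ 0.6227 -0.0647  0.0693] gap 0.0001
jrn [ 0.5531 -0.0727  0.0684] gap 0.0003
blf [0.619  0.0045 0.0905] gap 0.0008
bln [ 0.5395 -0.0047  0.0882] gap 0.0007
brf [ 0.6247 -0.0436  0.0922] gap 0.0001
brn [ 0.546  -0.0524  0.0883] gap 0.0004
jaw c [ 0.58260201 -0.02312284  0.06902868]
yaw 6.5626944573444606
block c [ 0.58227893 -0.02404072  0.08981711]
scene j [ 0.5814061  -0.02199088  0.066     ]
scene b [ 0.58112694 -0.02258632  0.0865    ]
top j [ 0.58340062 -0.02325759  0.066     ]
top b [ 0.58307559 -0.02439626  0.0865    ]
knob (array([0.55932659, 0.16515416, 0.14319593]), np.float64(0.003227072046862284))
pad top [0.51680202 0.3502824  0.004     ] scene [0.5170719  0.35141501 0.004     ]
dolly top (array([0.51786985, 0.35495227, 0.11199157]), np.float64(0.001857292041508448))
[0.51683845 0.3584357  0.109     ]
[0.5178761  0.35493645 0.109     ]
par near [ 0.50431512 -0.01187959  0.044     ] [ 0.50903846 -0.01287701  0.02      ]
par near [ 0.50098855 -0.05542833  0.044     ] [ 0.5056531 -0.0571954  0.02     ]
par far [0.6642627  0.00691945 0.044     ]
par far [ 0.66309213 -0.0369624   0.044     ]
oil [0.67761083 0.29151147 0.1       ]
bearing [ 0.38055238 -0.04537754  0.014     ]
```

```bash
cat >> h.py <<'E'
from scipy.spatial.transform import Rotation as Ro
def inc(*targets,yaw=None):
    s=robot.state(); R=Ro.from_quat(s["eef_rot"]); p=np.array(s["tool_pos"]); x=R.as_matrix()[:,0]
    y0=np.degrees(np.arctan2(x[1],x[0])); tilt=np.degrees(np.arccos(-R.as_matrix()[2,2]))
    print("t",round(s["t"],2),"pos",p.round(4),"yaw",round(y0,2),"tilt",round(tilt,2),"F",np.round(s["contact_force"],2),"open",round(87*s["opening"],1),"q7",round(s["qpos"][6],2))
    for t in targets:
        d=R.inv().apply(np.array(t)-p)*1000
        G=Ro.from_matrix(np.array([[1,0,0],[0,-1,0],[0,0,-1.]]))
        yw=np.radians(y0 if yaw is None else yaw); c,n=np.cos(yw),np.sin(yw)
        G=Ro.from_matrix(np.array([[c,n,0],[n,-c,0],[0,0,-1.]]))
        print(np.round(t,4),"->",d.round(1),(R.inv()*G).as_rotvec().round(4))
E
python3 - <<'E'
from h import *
print(plane("top",(120+204/4-.4,130+250/4-.4),.032),plane("scene",(190+464/3.5-.4,120+138/3.5-.4),.02))
im=cv2.imread("pics/top0.png")[170:215,150:200]; cv2.imwrite("pics/td.png",cv2.resize(im,None,fx=12,fy=12,interpolation=cv2.INTER_CUBIC))
for z in(.004,.039,.109): print(proj("top",np.array([.517,.352,z])),proj("scene",np.array([.517,.352,z])))
inc((.517,.353,.15),(.517,.353,.042))
E
```

```text
[0.5171585 0.3553341 0.032    ] [0.51546839 0.35935772 0.02      ]
[173.22813662 194.00490729] [320.27229813 163.77600143]
[171.1721075  191.76521539] [321.98923456 156.55763733]
[166.74285784 186.9403058 ] [325.68753879 141.00918367]
t 0.1 pos [0.1478 0.6069 0.2218] yaw 76.32 tilt 0.07 F [ 0.9  -0.18  0.28] open 86.9 q7 -0.09
[0.517 0.353 0.15 ] -> [-159.3  418.8   72.1] [0.0001 0.0012 0.    ]
[0.517 0.353 0.042] -> [-159.2  418.8  180.1] [0.0001 0.0012 0.    ]
```

View pics/td.png

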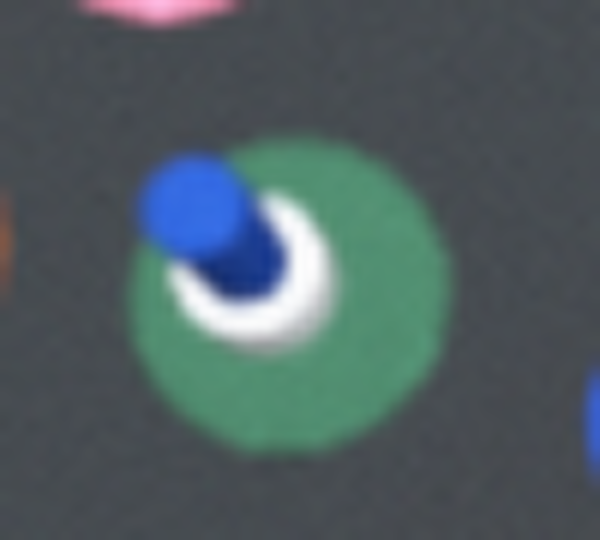

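Emit:
send_rows(
  increments=[
    [[-156,418,60,0,0,0,80],[-156,418,60,0,0,0,80],[-156,418,60,0,0,0,80],[-156,418,60,0,0,0,80],[-156,418,60,0,0,0,80],[-156,418,60,0,0,0,80],[-156,418,60,0,0,0,80],[-156,418,60,0,0,0,80]],
  ],
)

```text
t: 1.1
tool_pos: [0.5205, 0.352, 0.1614]
eef_rot: [0.788, 0.615, -0.001, 0.001]
contact_force: [0.1, 0.2, -0.8]
opening: 0.918
```

Run:
```python
from h import *
inc((.5175,.356,.042),yaw=76.3)
```

```text
t 1.1 pos [0.5205 0.352  0.1614] yaw 75.92 tilt 0.17 F [ 0.05  0.17 -0.78] open 79.9 q7 0.7
[0.5175 0.356  0.042 ] -> [  3.5  -4.  119.4] [ 0.0009  0.0028 -0.0066]
```

Emit:
send_rows(
  increments=[
    [[0,0,0,0,0,0,80],[0,0,45,0,0,0,80],[0,0,45,0,0,0,80]],
  ],
)

```text
t: 1.48
tool_pos: [0.5135, 0.3575, 0.1147]
eef_rot: [0.785, 0.619, -0.003, -0.001]
contact_force: [-1.2, -0.1, -0.4]
opening: 0.919
```

Run:
```python
from h import *
inc((.5175,.356,.042),yaw=76.3)
for n in("scene","top"): cv2.imwrite(f"pics/{n}1.png",robot.capture(n)[:,:,::-1])
a=cv2.imread("pics/scene1.png")[80:230,240:440]; cv2.imwrite("pics/scene1z.png",cv2.resize(a,None,fx=4,fy=4,interpolation=cv2.INTER_CUBIC))
```

```text
t 1.48 pos [0.5135 0.3575 0.1147] yaw 76.49 tilt 0.35 F [-1.18 -0.11 -0.44] open 80.0 q7 0.71
[0.5175 0.356  0.042 ] -> [-0.2  4.6 72.7] [-0.0046  0.0042  0.0034]
```

View pics/scene1z.png

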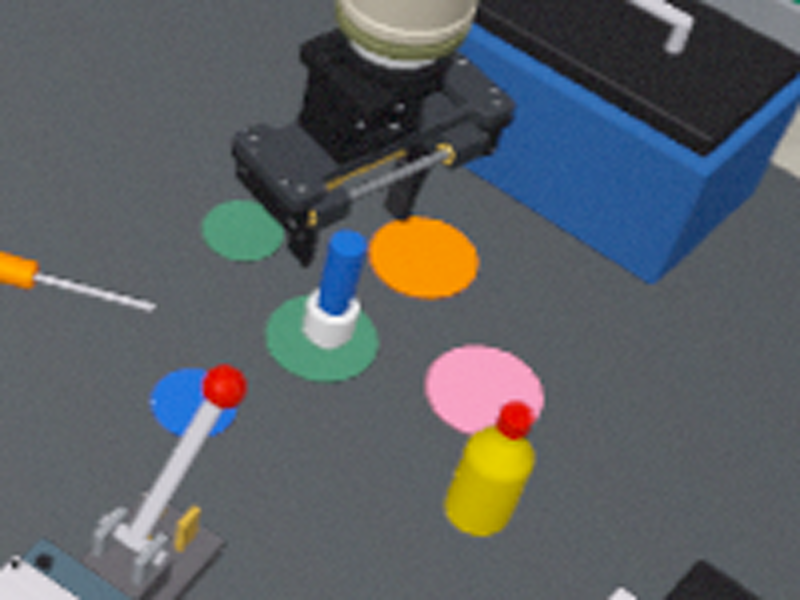

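Emit:
send_rows(
  increments=[
    [[0,0,35,0,0,0,80],[0,0,70,0,0,0,80],[0,0,70,0,0,0,80],[0,0,70,0,0,0,80]],
  ],
)

```text
t: 2.08
tool_pos: [0.518, 0.358, 0.0501]
eef_rot: [0.786, 0.618, 0.001, -0.0]
contact_force: [-0.2, 0.5, 1.0]
opening: 0.918
```

Run:
```python
from h import *
inc((.5175,.356,.042),yaw=76.3)
```

```text
t 2.08 pos [0.518  0.358  0.0501] yaw 76.34 tilt 0.17 F [-0.25  0.52  0.97] open 79.8 q7 0.72
[0.5175 0.356  0.042 ] -> [-2.1 -0.   8.1] [ 0.0016 -0.0025  0.0007]
```

Emit:
send_rows(
  increments=[
    [[-1,0,6,0,0,0,80],[-1,0,6,0,0,0,80],[-1,0,6,0,0,0,10],[-1,0,6,0,0,0,10],[-1,0,6,0,0,0,10],[-1,0,6,0,0,0,10],[-1,0,6,0,0,0,10]],
  ],
)

```text
t: 2.95
tool_pos: [0.5168, 0.3559, 0.0415]
eef_rot: [0.786, 0.618, 0.0, -0.0]
contact_force: [-0.4, 0.1, 0.1]
opening: 0.432
```

Run:
```python
from h import *
inc((.5175,.356,.042),yaw=76.3)
```

```text
t 2.95 pos [0.5168 0.3559 0.0415] yaw 76.31 tilt 0.0 F [-0.41  0.09  0.13] open 37.5 q7 0.72
[0.5175 0.356  0.042 ] -> [ 0.3  0.6 -0.5] [-0.     -0.      0.0003]
```

Emit:
send_rows(
  increments=[
    [[0,0,0,0,0,0,10],[0,0,0,0,0,0,10],[0,0,0,0,0,0,10],[0,0,0,0,0,0,10]],
  ],
)

```text
t: 3.45
tool_pos: [0.5168, 0.3559, 0.0415]
eef_rot: [0.786, 0.618, 0.0, -0.0]
contact_force: [0.4, 0.9, -1.2]
opening: 0.317
```

Run:
```python
from h import *
inc((.5175,.356,.24),yaw=76.3)
```

```text
t 3.45 pos [0.5168 0.3559 0.0415] yaw 76.32 tilt 0.01 F [ 0.44  0.9  -1.23] open 27.6 q7 0.72
[0.5175 0.356  0.24  ] -> [   0.3    0.6 -198.5] [-0.     -0.0001  0.0003]
```

Run:
```python
from h import *
inc((.607,-.0207,.2315),yaw=76.3)
```

```text
t 3.45 pos [0.5168 0.3559 0.0415] yaw 76.32 tilt 0.01 F [ 0.44  0.9  -1.23] open 27.6 q7 0.72
[ 0.607  -0.0207  0.2315] -> [-344.6  176.7 -190. ] [-0.     -0.0001  0.0003]
```

Emit:
send_rows(
  increments=[
    [[0,0,-60,0,0,0,10],[0,0,-120,0,0,0,10],[0,0,-175,0,0,0,10],[0,0,-190,0,0,0,10],[-60,25,-190,0,0,0,10],[-115,50,-190,0,0,0,10],[-170,75,-190,0,0,0,10],[-225,100,-190,0,0,0,10]],
  ],
)

```text
t: 4.45
tool_pos: [0.5602, 0.1114, 0.2302]
eef_rot: [0.786, 0.618, -0.001, -0.0]
contact_force: [1.3, -0.4, -1.5]
opening: 0.319
```

Run:
```python
from h import *
inc((.607,-.0207,.2315),(.607,-.0207,.14),yaw=76.3)
```

```text
t 4.45 pos [0.5602 0.1114 0.2302] yaw 76.32 tilt 0.11 F [ 1.33 -0.42 -1.55] open 27.7 q7 1.11
[ 0.607  -0.0207  0.2315] -> [-117.3   76.7   -1.4] [-0.0017  0.001   0.0003]
[ 0.607  -0.0207  0.14  ] -> [-117.2   76.9   90.1] [-0.0017  0.001   0.0003]
```

Emit:
send_rows(
  increments=[
    [[-50,32,0,0,0,0,10],[-100,64,0,0,0,0,10],[-119,77,0,0,0,0,10],[-119,77,30,0,0,0,10],[-119,77,70,0,0,0,10],[-119,77,90,0,0,0,10],[-119,77,90,0,0,0,10]],
  ],
)

```text
t: 5.32
tool_pos: [0.6056, -0.0202, 0.1388]
eef_rot: [0.786, 0.618, -0.002, -0.001]
contact_force: [-0.5, -0.3, -1.2]
opening: 0.316
```

Run:
```python
from h import *
inc((.607,-.0207,.128),yaw=76.3)
for n in("scene","top"): cv2.imwrite(f"pics/{n}2.png",robot.capture(n)[:,:,::-1])
a=cv2.imread("pics/scene2.png")[150:290,180:340]; cv2.imwrite("pics/scene2z.png",cv2.resize(a,None,fx=4,fy=4,interpolation=cv2.INTER_CUBIC))
```

```text
t 5.33 pos [ 0.6056 -0.0202  0.1388] yaw 76.32 tilt 0.3 F [-0.46 -0.33 -1.17] open 27.5 q7 1.4
[ 0.607  -0.0207  0.128 ] -> [-0.1  1.5 10.8] [-0.0049  0.0018  0.0003]
```

View pics/scene2z.png

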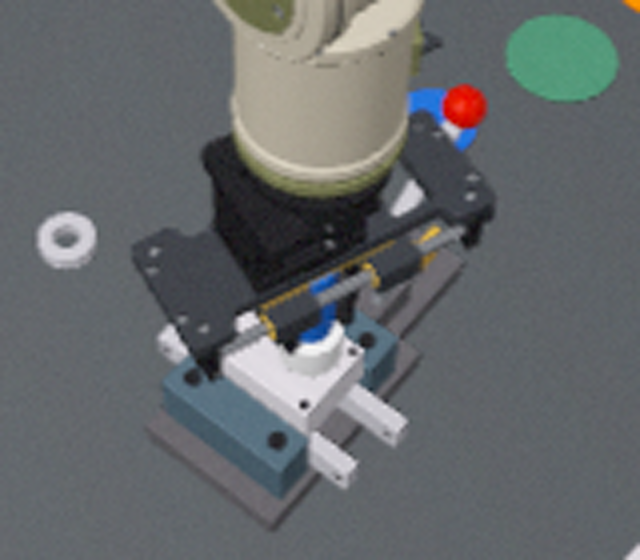

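Emit:
send_rows(
  increments=[
    [[0,0,8,0,0,0,10],[0,0,11,0,0,0,10],[0,0,12,0,0,0,10],[0,0,13,0,0,0,10],[0,0,14,0,0,0,10]],
  ],
)

```text
t: 6.05
tool_pos: [0.6075, -0.0202, 0.1276]
eef_rot: [0.786, 0.618, 0.0, 0.0]
contact_force: [0.3, -0.4, -0.6]
opening: 0.311
```

Emit:
send_rows(
  increments=[
    [[0,0,1,0,0,0,10],[0,0,2,0,0,0,10]],
  ],
)

```text
t: 6.3
tool_pos: [0.6075, -0.0202, 0.1258]
eef_rot: [0.786, 0.618, 0.0, 0.0]
contact_force: [-2.8, -0.1, 3.4]
opening: 0.314
```

Emit:
send_rows(
  increments=[
    [[0,0,1,0,0,0,10]],
  ],
)

```text
t: 6.42
tool_pos: [0.6076, -0.0202, 0.125]
eef_rot: [0.786, 0.618, 0.0, 0.0]
contact_force: [-2.0, -0.4, 2.9]
opening: 0.314
```

Run:
```python
from h import *
inc((.607,-.0207,.1175),yaw=76.3)
```

```text
t 6.42 pos [ 0.6076 -0.0202  0.125 ] yaw 76.32 tilt 0.03 F [-1.96 -0.36  2.89] open 27.3 q7 1.4
[ 0.607  -0.0207  0.1175] -> [-0.6 -0.5  7.5] [ 0.0004 -0.0003  0.0004]
```

Emit:
send_rows(
  increments=[
    [[0,0,1,0,0,0,10],[0,0,2,0,0,0,10],[0,0,3,0,0,0,10]],
  ],
)

```text
t: 6.8
tool_pos: [0.6076, -0.0202, 0.1216]
eef_rot: [0.786, 0.618, 0.0, 0.0]
contact_force: [-2.2, -0.5, 3.9]
opening: 0.316
```

Emit:
send_rows(
  increments=[
    [[0,0,1,0,0,0,10],[0,0,2,0,0,0,10]],
  ],
)

```text
t: 7.05
tool_pos: [0.6075, -0.0202, 0.1195]
eef_rot: [0.786, 0.618, 0.0, 0.0]
contact_force: [-1.6, -0.3, 3.7]
opening: 0.313
```

Run:
```python
from h import *
inc((.607,-.0207,.1175),(.607,-.0207,.14),(.5557,-.0266,.14),yaw=76.3)
```

```text
t 7.05 pos [ 0.6075 -0.0202  0.1195] yaw 76.32 tilt 0.01 F [-1.59 -0.31  3.72] open 27.2 q7 1.4
[ 0.607  -0.0207  0.1175] -> [-0.6 -0.4  2. ] [ 0.0002 -0.0001  0.0003]
[ 0.607  -0.0207  0.14  ] -> [ -0.6  -0.4 -20.5] [ 0.0002 -0.0001  0.0003]
[ 0.5557 -0.0266  0.14  ] -> [-18.4 -48.8 -20.5] [ 0.0002 -0.0001  0.0003]
```

Emit:
send_rows(
  increments=[
    [[0,0,-12,0,0,0,10],[-6,-18,-12,0,0,0,10],[-18,-48,-12,0,0,0,10],[-18,-48,-12,0,0,0,10],[-18,-48,-9,0,0,0,10],[-18,-48,-7,0,0,0,10]],
  ],
)

```text
t: 7.8
tool_pos: [0.5571, -0.0261, 0.1263]
eef_rot: [0.786, 0.618, 0.0, 0.0]
contact_force: [0.2, 0.1, -2.1]
opening: 0.318
```

Run:
```python
from h import *
inc((.5557,-.0266,.1175),yaw=76.3)
for n in("scene","top"): cv2.imwrite(f"pics/{n}3.png",robot.capture(n)[:,:,::-1])
a=cv2.imread("pics/scene3.png")[190:290,200:310]; cv2.imwrite("pics/scene3z.png",cv2.resize(a,None,fx=6,fy=6,interpolation=cv2.INTER_CUBIC))
```

```text
t 7.8 pos [ 0.5571 -0.0261  0.1263] yaw 76.34 tilt 0.01 F [ 0.19  0.15 -2.09] open 27.6 q7 1.39
[ 0.5557 -0.0266  0.1175] -> [-0.8 -1.2  8.8] [0.0002 0.     0.0007]
```

View pics/scene3z.png

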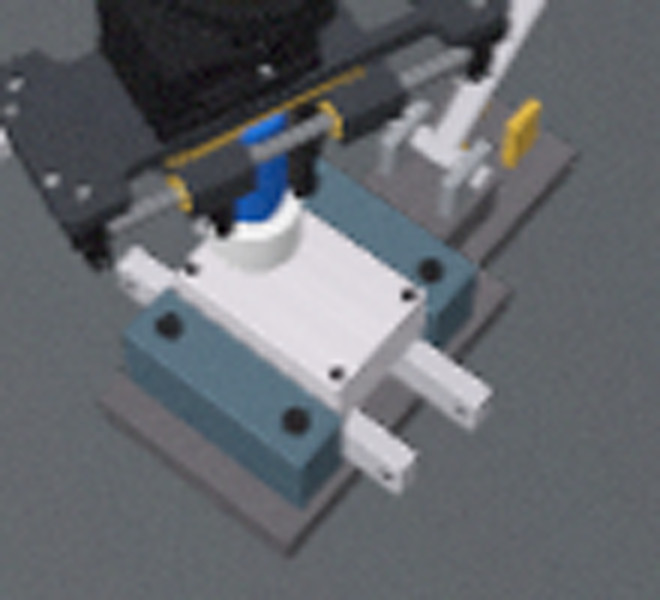

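Emit:
send_rows(
  increments=[
    [[0,0,2,0,0,0,10],[0,0,3,0,0,0,10],[0,0,4,0,0,0,10]],
  ],
)

```text
t: 8.28
tool_pos: [0.5566, -0.0264, 0.1224]
eef_rot: [0.786, 0.618, 0.0, -0.0]
contact_force: [-0.8, -0.0, -2.0]
opening: 0.314
```

Emit:
send_rows(
  increments=[
    [[0,0,1,0,0,0,10],[0,0,2,0,0,0,10],[0,0,3,0,0,0,10]],
  ],
)

```text
t: 8.65
tool_pos: [0.5565, -0.0264, 0.1195]
eef_rot: [0.786, 0.618, 0.0, -0.0]
contact_force: [0.1, -0.2, -2.3]
opening: 0.312
```

Run:
```python
from h import *
inc((.5557,-.0266,.1175),yaw=76.3)
```

```text
t 8.65 pos [ 0.5565 -0.0264  0.1195] yaw 76.32 tilt 0.01 F [ 0.07 -0.21 -2.29] open 27.1 q7 1.39
[ 0.5557 -0.0266  0.1175] -> [-0.4 -0.8  2. ] [ 0.     -0.0001  0.0003]
```

Emit:
send_rows(
  increments=[
    [[0,0,1,0,0,0,10],[0,0,2,0,0,0,10]],
  ],
)

```text
t: 8.9
tool_pos: [0.5567, -0.0264, 0.118]
eef_rot: [0.786, 0.618, 0.0, 0.0]
contact_force: [-4.2, -0.1, 10.3]
opening: 0.313
```

Emit:
send_rows(
  increments=[
    [[0,0,1,0,0,0,10],[0,0,1,0,0,0,10]],
  ],
)

```text
t: 9.15
tool_pos: [0.5568, -0.0264, 0.1178]
eef_rot: [0.786, 0.618, 0.0, 0.0]
contact_force: [-4.5, -0.1, 10.7]
opening: 0.319
```

Run:
```python
from h import *
inc((.5557,-.0266,.1175),yaw=76.3)
for n in("scene","top"): cv2.imwrite(f"pics/{n}4.png",robot.capture(n)[:,:,::-1])
a=cv2.imread("pics/scene4.png")[190:290,200:310]; cv2.imwrite("pics/scene4z.png",cv2.resize(a,None,fx=6,fy=6,interpolation=cv2.INTER_CUBIC))
```

```text
t 9.15 pos [ 0.5568 -0.0264  0.1178] yaw 76.31 tilt 0.05 F [-4.53 -0.05 10.73] open 27.8 q7 1.39
[ 0.5557 -0.0266  0.1175] -> [-0.5 -1.   0.3] [ 0.0006 -0.0007  0.0002]
```

View pics/scene4z.png

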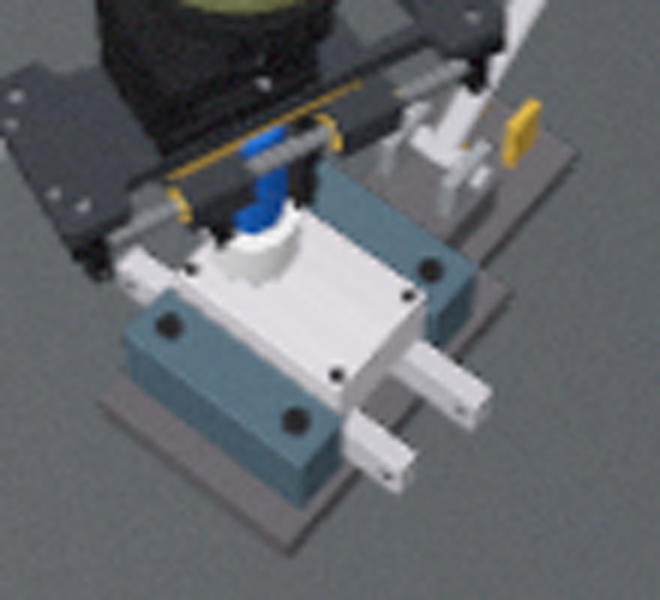

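Emit:
send_rows(
  increments=[
    [[0,0,-6,0,0,0,10],[0,0,-12,0,0,0,10],[6,18,-12,0,0,0,10],[18,48,-12,0,0,0,10],[18,48,-8,0,0,0,10],[18,48,-4,0,0,0,10],[18,48,-2,0,0,0,10]],
  ],
)

```text
t: 10.12
tool_pos: [0.6067, -0.0205, 0.1184]
eef_rot: [0.786, 0.618, -0.0, -0.0]
contact_force: [-2.4, -0.4, 3.6]
opening: 0.316
```

Emit:
send_rows(
  increments=[
    [[0,0,1,0,0,0,10],[0,0,2,0,0,0,10]],
  ],
)

```text
t: 10.38
tool_pos: [0.6074, -0.0205, 0.1174]
eef_rot: [0.786, 0.618, 0.0, 0.0]
contact_force: [-6.7, -1.1, 12.5]
opening: 0.311
```

Run:
```python
from h import *
inc((.6075,-.0202,.1175),yaw=76.3)
```

```text
t 10.38 pos [ 0.6074 -0.0205  0.1174] yaw 76.3 tilt 0.03 F [-6.65 -1.08 12.51] open 27.1 q7 1.41
[ 0.6075 -0.0202  0.1175] -> [ 0.3  0.1 -0.1] [ 0.0004 -0.0004  0.    ]
```

Emit:
send_rows(
  increments=[
    [[0,0,1,0,0,0,10],[0,0,1,0,0,0,10]],
  ],
)

```text
t: 10.62
tool_pos: [0.6075, -0.0204, 0.1174]
eef_rot: [0.786, 0.618, 0.001, 0.0]
contact_force: [-8.2, -1.2, 15.9]
opening: 0.315
```

Emit:
send_rows(
  increments=[
    [[0,0,-8,0,0,0,10],[0,0,-12,0,0,0,10],[-9,-24,-12,0,0,0,10],[-9,-24,-8,0,0,0,10],[-9,-24,-4,0,0,0,10],[-9,-24,-2,0,0,0,10],[-9,-24,0,0,0,0,10]],
  ],
)

```text
t: 11.5
tool_pos: [0.5828, -0.0231, 0.1173]
eef_rot: [0.786, 0.618, 0.001, 0.0]
contact_force: [-10.5, 0.6, 28.0]
opening: 0.311
```

Run:
```python
from h import *
inc((.5825,-.0235,.1175),yaw=76.3)
```

```text
t 11.5 pos [ 0.5828 -0.0231  0.1173] yaw 76.32 tilt 0.06 F [-10.53   0.56  27.97] open 27.0 q7 1.4
[ 0.5825 -0.0235  0.1175] -> [-0.4 -0.2 -0.2] [ 0.0007 -0.0009  0.0004]
```

Emit:
send_rows(
  increments=[
    [[0,0,-10,0,0,0,10],[0,0,-60,0,0,0,10],[0,0,-112,0,0,0,10],[55,-22,-114,0,0,0,10],[110,-45,-114,0,0,0,10],[165,-68,-114,0,0,0,10],[220,-91,-114,0,0,0,10],[270,-115,-114,0,0,0,10]],
  ],
)

```text
t: 12.5
tool_pos: [0.5337, 0.2685, 0.2296]
eef_rot: [0.786, 0.618, 0.0, -0.0]
contact_force: [0.6, 0.6, -1.1]
opening: 0.313
```

Run:
```python
from h import *
inc((.517,.351,.12),(.517,.351,.042),yaw=76.3)
for n in("scene","top"): cv2.imwrite(f"pics/{n}5.png",robot.capture(n)[:,:,::-1])
a=cv2.imread("pics/scene5.png")[205:285,210:300]; cv2.imwrite("pics/scene5z.png",cv2.resize(a,None,fx=7,fy=7,interpolation=cv2.INTER_CUBIC))
a=cv2.imread("pics/top5.png")[155:215,255:320]; cv2.imwrite("pics/t5.png",cv2.resize(a,None,fx=10,fy=10,interpolation=cv2.INTER_CUBIC))
```

```text
t 12.5 pos [0.5337 0.2685 0.2296] yaw 76.34 tilt 0.03 F [ 0.58  0.58 -1.12] open 27.2 q7 0.84
[0.517 0.351 0.12 ] -> [ 76.1 -35.8 109.6] [ 0.0002 -0.0004  0.0007]
[0.517 0.351 0.042] -> [ 76.1 -35.8 187.6] [ 0.0002 -0.0004  0.0007]
```

View pics/scene5z.png

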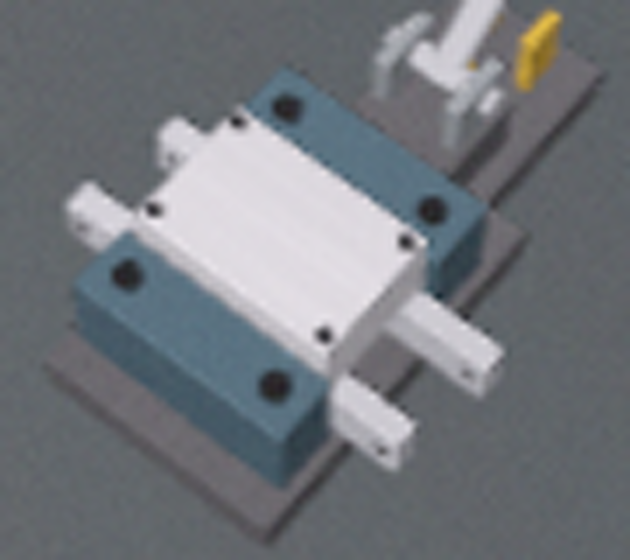

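View pics/t5.png

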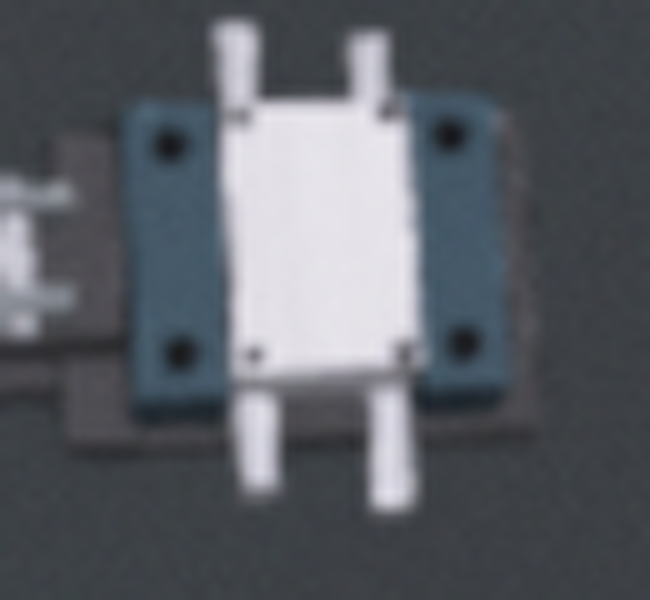

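Run:
```python
from h import *
T=lambda x,y:((x+.5)/10-.5+255,(y+.5)/10-.5+155)
S=lambda x,y:((x+.5)/7-.5+210,(y+.5)/7-.5+205)
for k,(s,t) in {"jlf":((431,211),(170,145)),"jln":((287,107),(181,352)),"jrf":((275,386),(450,134)),"jrn":((127,274),(463,343)),"blf":((406,243),(240,116)),"bln":((238,122),(254,355)),"brf":((323,335),(388,111)),"brn":((153,209),(404,352))}.items(): print(k,*tri(S(*s),T(*t)))
```

```text
jlf [0.61198391 0.02645868 0.06839729] 0.0005601066901016654
jln [0.54271698 0.01834663 0.06957816] 9.705251196810603e-05
jrf [ 0.62298146 -0.06461548  0.06865408] 0.00020946736933311465
jrn [ 0.55310206 -0.07265526  0.0683548 ] 0.0003234807827555971
blf [0.61974088 0.00464014 0.08184854] 0.0004974680264317429
bln [ 0.54052595 -0.00485032  0.08262116] 2.717797862941253e-05
brf [ 0.62521894 -0.04305968  0.08211702] 1.1643530187384147e-05
brn [ 0.54555309 -0.05256128  0.08198424] 0.0006990007676068727
```

Emit:
send_rows(
  increments=[
    [[40,-18,0,0,0,0,10],[74,-36,10,0,0,0,10],[74,-36,60,0,0,0,10],[74,-36,110,0,0,0,10],[74,-36,150,0,0,0,10],[74,-36,170,0,0,0,10],[74,-36,180,0,0,0,10],[74,-36,180,0,0,0,10]],
  ],
)

```text
t: 13.6
tool_pos: [0.5171, 0.3469, 0.0501]
eef_rot: [0.786, 0.618, 0.0, -0.0]
contact_force: [0.4, -0.3, -1.2]
opening: 0.314
```

Run:
```python
from h import *
inc((.517,.351,.0415),yaw=76.3)
for n in("scene","top"): cv2.imwrite(f"pics/{n}6.png",robot.capture(n)[:,:,::-1])
a=cv2.imread("pics/scene6.png")[100:210,260:400]; cv2.imwrite("pics/scene6z.png",cv2.resize(a,None,fx=5,fy=5,interpolation=cv2.INTER_CUBIC))
```

```text
t 13.6 pos [0.5171 0.3469 0.0501] yaw 76.32 tilt 0.04 F [ 0.45 -0.31 -1.16] open 27.3 q7 0.73
[0.517  0.351  0.0415] -> [ 3.9 -1.1  8.6] [ 0.0004 -0.0006  0.0003]
```

View pics/scene6z.png

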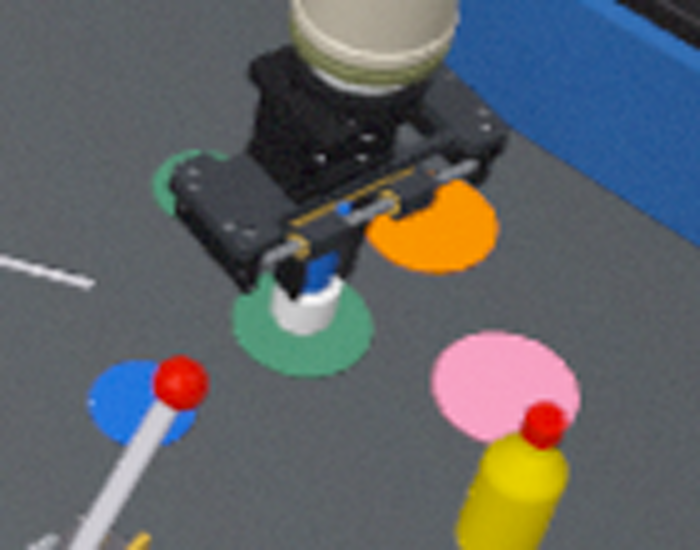

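Emit:
send_rows(
  increments=[
    [[3,-1,3,0,0,0,10],[3,-1,6,0,0,0,10],[3,-1,8,0,0,0,10],[3,-1,8,0,0,0,10]],
  ],
)

```text
t: 14.2
tool_pos: [0.5164, 0.3498, 0.0416]
eef_rot: [0.786, 0.618, 0.0, -0.0]
contact_force: [-0.2, 0.5, -1.1]
opening: 0.319
```

Run:
```python
from h import *
inc((.517,.351,.0415),yaw=76.3)
```

```text
t 14.2 pos [0.5164 0.3498 0.0416] yaw 76.32 tilt 0.01 F [-0.17  0.48 -1.08] open 27.8 q7 0.73
[0.517  0.351  0.0415] -> [1.3 0.3 0.1] [ 0.     -0.0001  0.0003]
```

Emit:
send_rows(
  increments=[
    [[0,0,1,0,0,0,10],[0,0,1,0,0,0,10]],
  ],
)

```text
t: 14.45
tool_pos: [0.5165, 0.3498, 0.0415]
eef_rot: [0.786, 0.618, 0.0, -0.0]
contact_force: [-2.2, -1.8, 7.4]
opening: 0.312
```

Contact. Back off slightly, open the fingers, then rise.

Emit:
send_rows(
  increments=[
    [[0,0,-0.5,0,0,0,10],[0,0,-0.5,0,0,0,60],[0,0,-0.5,0,0,0,75],[0,0,-0.5,0,0,0,75],[0,0,-0.5,0,0,0,75],[0,0,-0.5,0,0,0,75]],
  ],
)

```text
t: 15.2
tool_pos: [0.5164, 0.3498, 0.041]
eef_rot: [0.786, 0.618, 0.0, -0.0]
contact_force: [0.8, 0.3, -0.0]
opening: 0.794
```

Run:
```python
from h import *
inc((.517,.351,.2),yaw=76.3)
```

```text
t 15.2 pos [0.5164 0.3498 0.041 ] yaw 76.32 tilt 0.0 F [ 0.84  0.35 -0.01] open 69.1 q7 0.73
[0.517 0.351 0.2  ] -> [   1.3    0.3 -159. ] [ 0.     -0.      0.0004]
```

Emit:
send_rows(
  increments=[
    [[0,0,0,0,0,0,75],[0,0,-40,0,0,0,75],[0,0,-100,0,0,0,75],[0,0,-160,0,0,0,75],[0,0,-170,0,0,0,75]],
  ],
)

```text
t: 15.82
tool_pos: [0.5181, 0.3509, 0.2162]
eef_rot: [0.786, 0.618, 0.004, -0.0]
contact_force: [0.9, -0.8, -0.2]
opening: 0.861
```

Run:
```python
from h import *
inc((.464,-.0596,.2),yaw=96.56)
for n in("scene","top"): cv2.imwrite(f"pics/{n}7.png",robot.capture(n)[:,:,::-1])
a=cv2.imread("pics/scene7.png")[100:210,260:400]; cv2.imwrite("pics/scene7z.png",cv2.resize(a,None,fx=5,fy=5,interpolation=cv2.INTER_CUBIC))
```

```text
t 15.82 pos [0.5181 0.3509 0.2162] yaw 76.31 tilt 0.45 F [ 0.9  -0.81 -0.19] open 74.9 q7 0.71
[ 0.464  -0.0596  0.2   ] -> [-411.7   44.5   13.8] [ 0.0057 -0.0055 -0.3535]
```

View pics/scene7z.png

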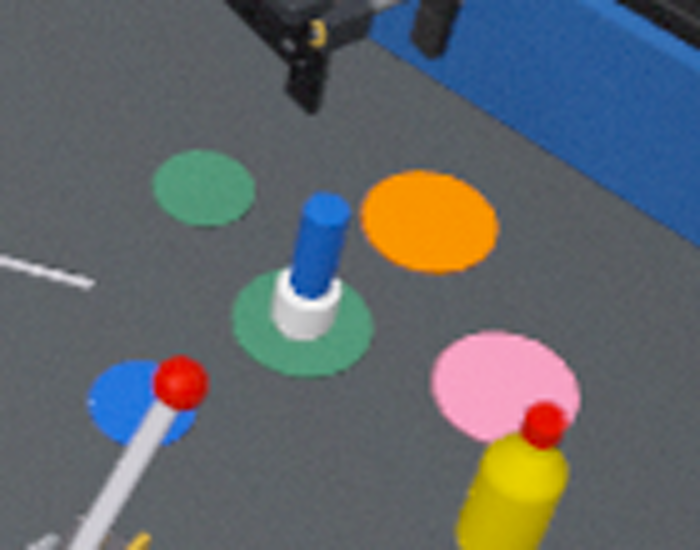

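Emit:
send_rows(
  increments=[
    [[-58,6,0,0,0,-0.05,10],[-116,12,0,0,0,-0.1,0],[-174,19,0,0,0,-0.15,0],[-232,25,0,0,0,-0.2,0],[-290,31,0,0,0,-0.25,0],[-348,37,0,0,0,-0.3,0],[-400,44,0,0,0,-0.35,0],[-412,45,0,0,0,-0.354,0]],
  ],
)

```text
t: 16.92
tool_pos: [0.4612, -0.0645, 0.2095]
eef_rot: [0.667, 0.745, -0.001, -0.001]
contact_force: [-0.1, 0.7, 0.1]
opening: 0.049
```

Emit:
send_rows(
  increments=[
    [[0,0,0,0,0,0,0],[0,0,40,0,0,0,0],[0,0,80,0,0,0,0],[0,0,110,0,0,0,0],[0,0,110,0,0,0,0]],
  ],
)

```text
t: 17.55
tool_pos: [0.461, -0.0594, 0.0988]
eef_rot: [0.664, 0.747, -0.002, -0.002]
contact_force: [-1.4, -0.4, 0.3]
opening: 0.007
```

Run:
```python
from h import *
inc((.464,-.0596,.03),(.495,-.056,.03),yaw=96.56)
for n in("scene","top"): cv2.imwrite(f"pics/{n}8.png",robot.capture(n)[:,:,::-1])
a=cv2.imread("pics/top8.png")[130:260,210:350]; cv2.imwrite("pics/t8.png",cv2.resize(a,None,fx=4,fy=4,interpolation=cv2.INTER_CUBIC))
```

```text
t 17.55 pos [ 0.461  -0.0594  0.0988] yaw 96.73 tilt 0.3 F [-1.39 -0.35  0.34] open 0.6 q7 1.76
[ 0.464  -0.0596  0.03  ] -> [-0.5  3.4 68.8] [-0.0053 -0.0001  0.0029]
[ 0.495 -0.056  0.03 ] -> [-0.6 34.6 68.6] [-0.0053 -0.0001  0.0029]
```

View pics/t8.png

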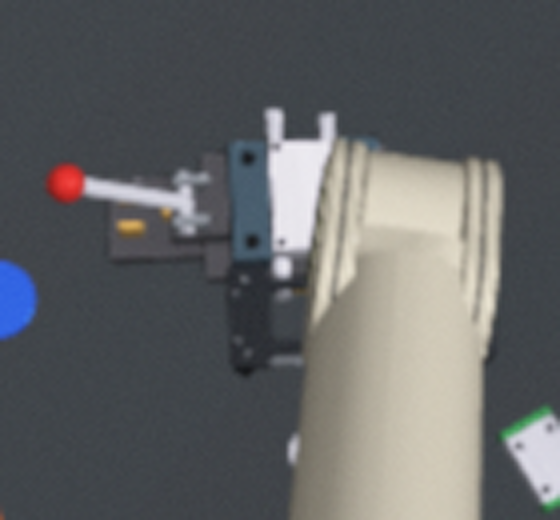

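Emit:
send_rows(
  increments=[
    [[0,0,35,0,0,0,0],[0,0,69,0,0,0,0],[0,0,69,0,0,0,0],[0,0,69,0,0,0,0]],
  ],
)

```text
t: 18.15
tool_pos: [0.464, -0.0609, 0.0338]
eef_rot: [0.665, 0.747, 0.001, 0.001]
contact_force: [0.4, -0.3, 0.0]
opening: 0.006
```

Run:
```python
from h import *
inc((.464,-.0596,.03),(.49,-.0565,.03),yaw=96.56)
for n in("scene",): cv2.imwrite(f"pics/{n}9.png",robot.capture(n)[:,:,::-1])
a=cv2.imread("pics/scene9.png")[190:290,170:310]; cv2.imwrite("pics/s9.png",cv2.resize(a,None,fx=5,fy=5,interpolation=cv2.INTER_CUBIC))
```

```text
t 18.15 pos [ 0.464  -0.0609  0.0338] yaw 96.61 tilt 0.13 F [ 0.4  -0.33  0.03] open 0.5 q7 1.82
[ 0.464  -0.0596  0.03  ] -> [1.3 0.2 3.8] [ 0.0022 -0.0001  0.0009]
[ 0.49   -0.0565  0.03  ] -> [ 1.4 26.4  3.9] [ 0.0022 -0.0001  0.0009]
```

View pics/s9.png

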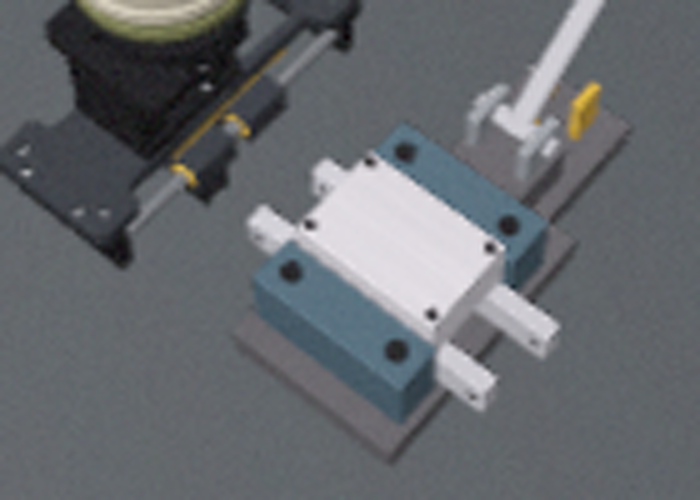

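Emit:
send_rows(
  increments=[
    [[0,10,0,0,0,0,0],[0,18,0,0,0,0,0],[0,22,0,0,0,0,0],[0,22,0,0,0,0,0]],
  ],
)

```text
t: 18.7
tool_pos: [0.4848, -0.0586, 0.032]
eef_rot: [0.665, 0.747, -0.0, 0.0]
contact_force: [0.0, 0.3, -1.0]
opening: 0.005
```

Emit:
send_rows(
  increments=[
    [[0,2,0,0,0,0,0],[0,3,0,0,0,0,0],[0,4,0,0,0,0,0]],
  ],
)

```text
t: 19.08
tool_pos: [0.4885, -0.0582, 0.032]
eef_rot: [0.665, 0.747, 0.0, -0.0]
contact_force: [-0.4, 0.4, -0.7]
opening: 0.006
```

Emit:
send_rows(
  increments=[
    [[0,1,0,0,0,0,0],[0,2,0,0,0,0,0]],
  ],
)

```text
t: 19.32
tool_pos: [0.4905, -0.0579, 0.032]
eef_rot: [0.665, 0.747, 0.0, -0.0]
contact_force: [-0.4, 0.5, 0.5]
opening: 0.011
```

Emit:
send_rows(
  increments=[
    [[0,1,0,0,0,0,0],[0,1.5,0,0,0,0,0]],
  ],
)

```text
t: 19.58
tool_pos: [0.4908, -0.0579, 0.0317]
eef_rot: [0.665, 0.747, -0.001, -0.001]
contact_force: [-7.0, -0.9, 5.5]
opening: 0.007
```

Emit:
send_rows(
  increments=[
    [[0,0.7,0,0,0,0,0],[0,1.4,0,0,0,0,0]],
  ],
)

```text
t: 19.82
tool_pos: [0.4917, -0.0578, 0.0316]
eef_rot: [0.665, 0.747, -0.001, -0.001]
contact_force: [-8.0, -0.7, 6.2]
opening: 0.004
```

Emit:
send_rows(
  increments=[
    [[0,0.7,0,0,0,0,0],[0,1.4,0,0,0,0,0]],
  ],
)

```text
t: 20.08
tool_pos: [0.4931, -0.0576, 0.0317]
eef_rot: [0.665, 0.747, -0.001, -0.001]
contact_force: [-7.9, -0.5, 6.2]
opening: 0.011
```

Emit:
send_rows(
  increments=[
    [[0,-10,0,0,0,0,0],[0,-30,0,0,0,0,0],[0,-30,-40,0,0,0,0],[0,-30,-100,0,0,0,0],[0,-30,-155,0,0,0,0],[0,-30,-165,0,0,0,0]],
  ],
)

```text
t: 20.82
tool_pos: [0.4666, -0.061, 0.2007]
eef_rot: [0.665, 0.747, 0.003, 0.002]
contact_force: [0.6, 0.3, 0.0]
opening: 0.007
```

Run:
```python
from h import *
inc((.56,.170,.195),(.56,.170,.165),yaw=96.56)
for n in("scene","top"): cv2.imwrite(f"pics/{n}10.png",robot.capture(n)[:,:,::-1])
a=cv2.imread("pics/scene10.png")[120:290,190:390]; cv2.imwrite("pics/s10.png",cv2.resize(a,None,fx=4,fy=3.5,interpolation=cv2.INTER_CUBIC))
```

```text
t 20.82 pos [ 0.4666 -0.061   0.2007] yaw 96.59 tilt 0.4 F [0.55 0.26 0.05] open 0.6 q7 1.72
[0.56  0.17  0.195] -> [218.8 119.2   6.6] [ 0.007  -0.0005  0.0005]
[0.56  0.17  0.165] -> [218.8 119.   36.6] [ 0.007  -0.0005  0.0005]
```

View pics/s10.png

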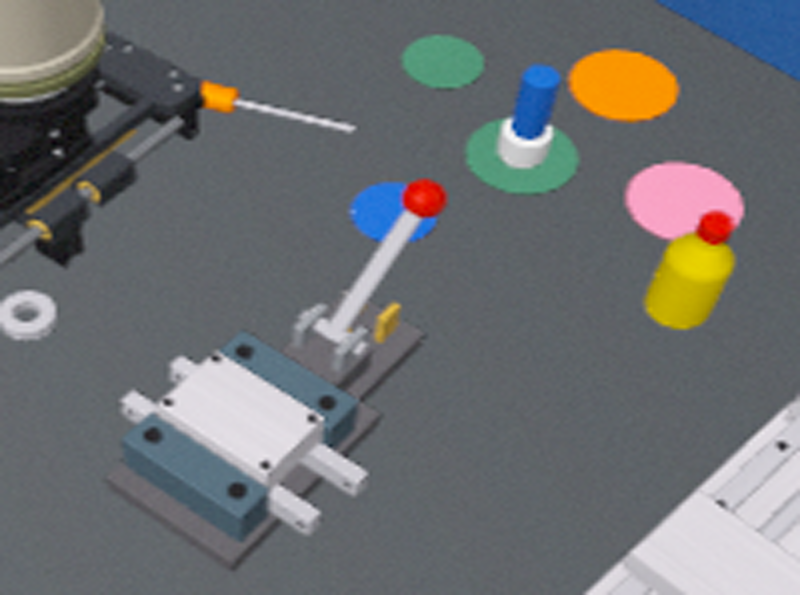

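Emit:
send_rows(
  increments=[
    [[50,27,0,0,0,0,0],[100,54,0,0,0,0,0],[150,82,0,0,0,0,0],[200,109,0,0,0,0,0],[219,119,0,0,0,0,0],[219,119,0,0,0,0,0],[219,119,20,0,0,0,0],[219,119,20,0,0,0,0]],
  ],
)

```text
t: 21.92
tool_pos: [0.5568, 0.1679, 0.1753]
eef_rot: [0.666, 0.746, -0.002, -0.001]
contact_force: [-0.6, 0.2, 0.3]
opening: 0.009
```

Run:
```python
from h import *
for a in (0.698,.55,.4,.25,.1,.04):
    y=.1+.12*np.cos(a)+.003;z=.064+.12*np.sin(a)+.015
    t=np.radians(6.56); inc((.5825-y*np.sin(t),-.0235+y*np.cos(t),z),yaw=96.56)
for n in("scene","top"): cv2.imwrite(f"pics/{n}11.png",robot.capture(n)[:,:,::-1])
a=cv2.imread("pics/scene11.png")[120:240,220:360]; cv2.imwrite("pics/s11.png",cv2.resize(a,None,fx=5,fy=5,interpolation=cv2.INTER_CUBIC))
```

```text
t 21.93 pos [0.5568 0.1679 0.1753] yaw 96.46 tilt 0.2 F [-0.61  0.16  0.3 ] open 0.8 q7 1.38
[0.5602 0.1702 0.1561] -> [ 1.9  3.7 19.2] [-0.0032  0.0014 -0.0017]
t 21.93 pos [0.5568 0.1679 0.1753] yaw 96.46 tilt 0.2 F [-0.61  0.16  0.3 ] open 0.8 q7 1.38
[0.559  0.1805 0.1417] -> [12.3  3.7 33.6] [-0.0032  0.0014 -0.0017]
t 21.93 pos [0.5568 0.1679 0.1753] yaw 96.46 tilt 0.2 F [-0.61  0.16  0.3 ] open 0.8 q7 1.38
[0.5581 0.1886 0.1257] -> [20.5  3.8 49.6] [-0.0032  0.0014 -0.0017]
t 21.93 pos [0.5568 0.1679 0.1753] yaw 96.46 tilt 0.2 F [-0.61  0.16  0.3 ] open 0.8 q7 1.38
[0.5574 0.1943 0.1087] -> [26.3  3.8 66.6] [-0.0032  0.0014 -0.0017]
t 21.93 pos [0.5568 0.1679 0.1753] yaw 96.46 tilt 0.2 F [-0.61  0.16  0.3 ] open 0.8 q7 1.38
[0.5571 0.1974 0.091 ] -> [29.5  3.9 84.3] [-0.0032  0.0014 -0.0017]
t 21.93 pos [0.5568 0.1679 0.1753] yaw 96.46 tilt 0.2 F [-0.61  0.16  0.3 ] open 0.8 q7 1.38
[0.557  0.1979 0.0838] -> [30.   3.9 91.5] [-0.0032  0.0014 -0.0017]
```

View pics/s11.png

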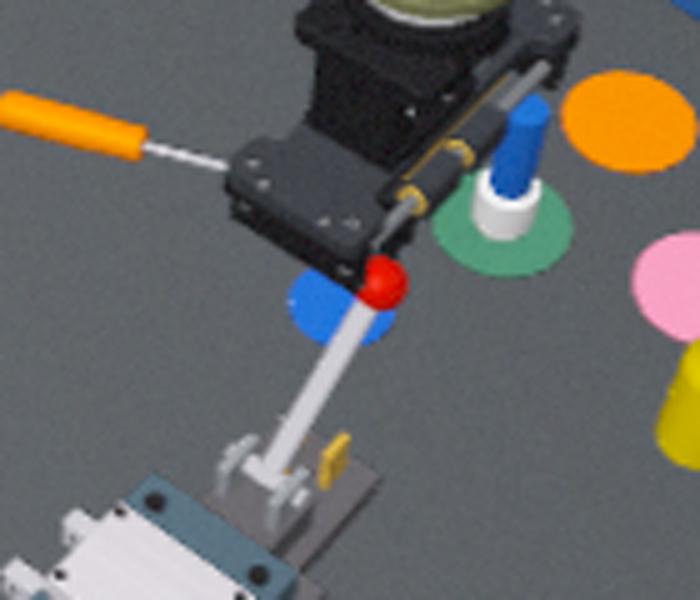

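Emit:
send_rows(
  increments=[
    [[2,2,15,0,0,0,0],[2,2,19,0,0,0,0],[7,2,27,0,0,0,0],[12,2,34,0,0,0,0]],
  ],
)

```text
t: 22.52
tool_pos: [0.5583, 0.1835, 0.1437]
eef_rot: [0.665, 0.747, 0.0, -0.001]
contact_force: [-5.8, 0.7, 9.6]
opening: 0.008
```

Run:
```python
from h import *
inc((.5581,.1886,.1257),(.5570,.1979,.0838),yaw=96.56)
for n in("scene","top"): cv2.imwrite(f"pics/{n}12.png",robot.capture(n)[:,:,::-1])
a=cv2.imread("pics/scene12.png")[120:240,220:360]; cv2.imwrite("pics/s12.png",cv2.resize(a,None,fx=5,fy=5,interpolation=cv2.INTER_CUBIC))
```

```text
t 22.52 pos [0.5583 0.1835 0.1437] yaw 96.63 tilt 0.08 F [-5.79  0.69  9.59] open 0.7 q7 1.37
[0.5581 0.1886 0.1257] -> [ 5.1  0.4 18. ] [-0.0001 -0.0014  0.0013]
[0.557  0.1979 0.0838] -> [14.4  0.4 59.9] [-0.0001 -0.0014  0.0013]
```

View pics/s12.png

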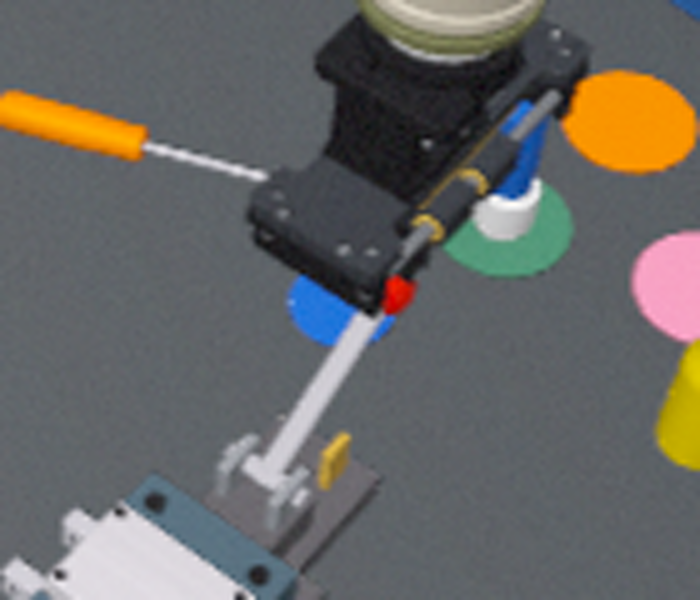

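Emit:
send_rows(
  increments=[
    [[4,0,9,0,0,0,0],[6,0,18,0,0,0,0],[9,0,27,0,0,0,0],[11,0,36,0,0,0,0],[13,0,45,0,0,0,0],[14,0,53,0,0,0,0],[14,0,58,0,0,0,0]],
  ],
)

```text
t: 23.5
tool_pos: [0.5569, 0.1962, 0.0848]
eef_rot: [0.665, 0.747, -0.0, -0.0]
contact_force: [-8.6, -2.5, 28.3]
opening: 0.004
```

Run:
```python
from h import *
inc((.5570,.1979,.0838),(.557,.198,.22),yaw=96.56)
for n in("scene","top"): cv2.imwrite(f"pics/{n}13.png",robot.capture(n)[:,:,::-1])
a=cv2.imread("pics/scene13.png")[120:240,220:360]; cv2.imwrite("pics/s13.png",cv2.resize(a,None,fx=5,fy=5,interpolation=cv2.INTER_CUBIC))
```

```text
t 23.5 pos [0.5569 0.1962 0.0848] yaw 96.59 tilt 0.02 F [-8.64 -2.54 28.28] open 0.4 q7 1.36
[0.557  0.1979 0.0838] -> [1.6 0.3 1. ] [-0.0004  0.0001  0.0005]
[0.557 0.198 0.22 ] -> [   1.7    0.2 -135.2] [-0.0004  0.0001  0.0005]
```

View pics/s13.png

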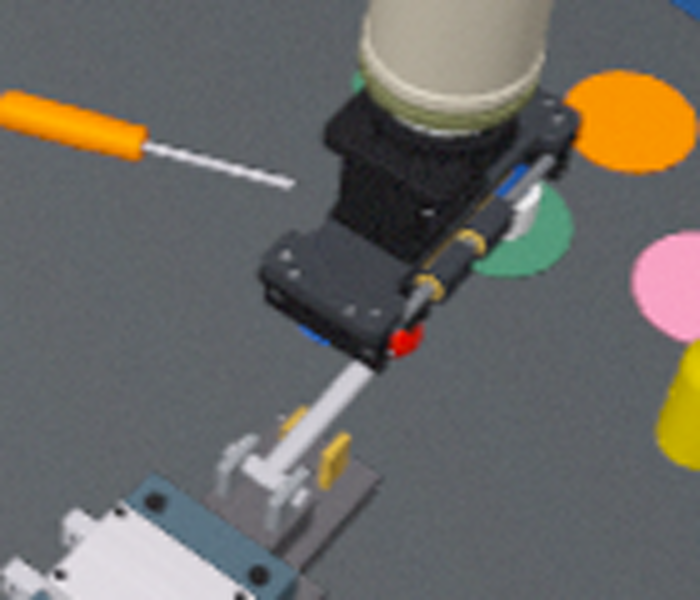

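On the stop (28 N). Raise straight up and check.

Emit:
send_rows(
  increments=[
    [[0,0,-6,0,0,0,0],[0,0,-40,0,0,0,0],[0,0,-90,0,0,0,0],[0,0,-140,0,0,0,0],[0,-40,-150,0,0,0,0],[0,-80,-150,0,0,0,0],[0,-80,-150,0,0,0,0],[0,-80,-150,0,0,0,0]],
  ],
)

```text
t: 24.6
tool_pos: [0.4781, 0.1872, 0.2354]
eef_rot: [0.665, 0.747, 0.001, 0.0]
contact_force: [-0.2, -1.1, 0.0]
opening: 0.006
```

Run:
```python
from h import *
inc((.5,.2,.22))
for n in("scene","top"): cv2.imwrite(f"pics/{n}14.png",robot.capture(n)[:,:,::-1])
a=cv2.imread("pics/scene14.png")[120:290,190:390]; cv2.imwrite("pics/s14.png",cv2.resize(a,None,fx=4,fy=3.5,interpolation=cv2.INTER_CUBIC))
im=cv2.imread("pics/scene14.png");h=cv2.cvtColor(im,cv2.COLOR_BGR2HSV);m=cv2.inRange(h,(0,200,90),(4,255,255));k,l,st,c=cv2.connectedComponentsWithStats(m);print(st[1:],c[1:].round(1))
print("expected knob px down",proj("scene",np.array([.5574,.1951,.07])),"up",proj("scene",np.array([.5606,.1672,.141])))
```

```text
t 24.6 pos [0.4781 0.1872 0.2354] yaw 96.59 tilt 0.07 F [-0.19 -1.06  0.02] open 0.5 q7 1.24
[0.5  0.2  0.22] -> [10.2 23.2 15.5] [ 0.0011 -0.0004 -0.    ]
[[395   0  18   6  57]
 [295 181   9  10  59]
 [365 181   8   9  53]] [[404.4   1.4]
 [299.4 185.4]
 [368.2 184.7]]
expected knob px down [299.06959844 186.08972386] up [295.79415451 176.69558045]
```

View pics/s14.png

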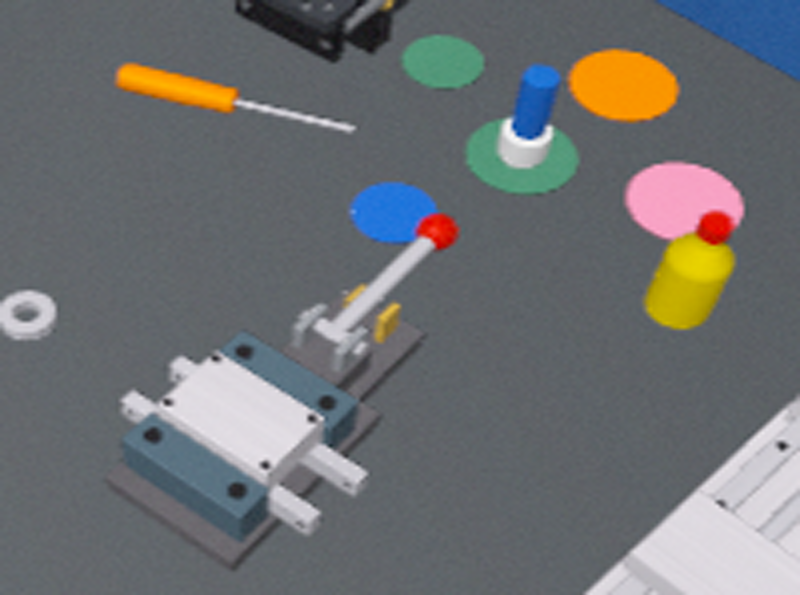

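View pics/top14.png

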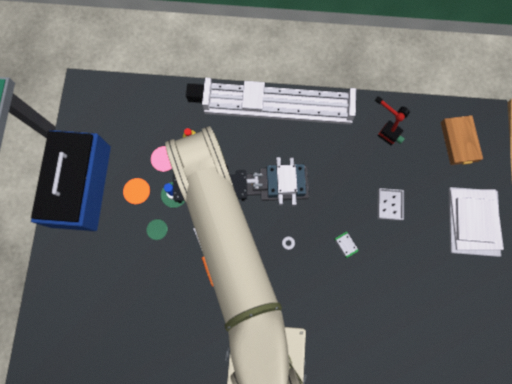

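```bash
python3 -c "
from workcell import robot
print(robot.close_job())"
```

```text
the job is handed in; nothing more can be done
None
```

I did the whole job in order and handed it in at about 24.7 s. No verdict came back, so everything below is from my own checks.

- **Block:** I tapped it down with the dolly at the far end, the near end, the far end again and then the centre. The last press at the centre read 28 N, more than the 15 to 20 N needed. The camera heights then showed it flat at about 79 to 80 mm, after taking off a 2.7 mm bias seen on the jaw tops.
- **Dolly:** It stands released and upright on the larger green pad. The pictures and the arm's position at release put it within a few mm of the centre.
- **Parallel check:** I pushed the near end of the right parallel with closed fingertips at about 7 to 8 N. It held at first, then crept about 2 mm when I kept pushing past the needed 3 N. By my estimate its near end is still about 79 mm before the vise centre, inside the 60 to 100 mm limit.
- **Lever:** I pressed it onto its stop at about 28 N. After I lifted away, the knob stayed down, at pixel (299.4, 185.4) against (299.1, 186.1) expected when fully down.
- **Other things:** The screwdriver, bottle, bearing and carriage look unmoved in the pictures, although the arm partly hid the screwdriver and bottle in the last top view. The arm was clear of everything at hand-in.
- **Not checked:** I could not measure the force of the block on each parallel; I infer it from the press at the centre.

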